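Turn a light diffuser over onto the cork board with a flat lifter

TASK

The key light's square white diffuser lies on the desk rim down, just in front of the cork board; turn it over so that it lies flat on the board, rim up, ready for the light head. Fingers mark it, so keep them off it: take the flat lifter from its rubber mat, slide the blade under the diffuser's near edge, and, with the far edge braced against the edge of the board, gently tilt it up and over, pressing neither the diffuser nor the desk hard (stay under about 12 N). Then lay the lifter back flat on its mat, without dropping it, and leave everything else where it is.

Things in the scene. Friction and masses are not known exactly. Their poses are not given: they have to be found in the camera images.
- diffuser: white square plate 90 x 90 x 4 mm with a square clip rim on one face: rim 68 x 68 mm outside, walls 3 mm thick, 5 mm high, so the plate overhangs 11 mm all round. Starts rim down on the desk, overhang 5 mm above it. About 80 g. Origin: centre of the rim's open edge; z from rim to plate (up at the start); x towards the cork board. Lying turned over on the board, its origin is 18 mm above the desk
- diffuser_far (a point): middle of the diffuser's far edge, on the plate's rim-side face (45 mm along the diffuser's x, 5 mm along its z). Starts 5 to 23 mm short of the board's front edge, square to it within about 0.1 rad. The near edge, where the lifter goes in, is the opposite one
- lifter: the lifter, about 70 g: pale wooden box-shaped handle 110 mm long, 18 wide, 16 high, with a rigid steel blade 36 mm wide and 2 mm thick on a stiff pivot at its front end. Origin: middle of the handle at mid-height, 8 mm above the mat it lies on; x along the handle to the blade, z up. Pivot 55 mm ahead of the origin; blade tip 70 mm beyond it (125 mm ahead of the origin with the blade straight)
- lifter_pivot (a point): centre of the blade's pivot, on the handle (55 mm ahead of the lifter's origin). The blade is set anywhere from 5 degrees down to 15 degrees up from straight, and keeps that angle in use. The angle is not measured: the tip may be 6 mm below to 18 mm above where a straight blade would have it, so find the desk by feel
- toolmat: the lifter's rubber mat, fixed on the desk, left or right: 240 mm along x, 100 mm along y, 6 mm thick. Origin: centre of its underside.
- board: the cork board, fixed on the desk: 280 mm along its x, 220 mm along its y, 9 mm thick. Origin: centre of its underside, at desk height. Its front edge, against which the diffuser is braced, is at x = -140 mm and runs along y; x points away from the robot across the board
- table: the desk, fixed; its flat particleboard top is at height 0. Origin: a point on the top
- light: bystander, to be left alone: the key light's head: a black square tray-like housing 92 x 92 x 18 mm lying open side up on the far part of the cork board (origin: centre of its underside)
- lenscap: bystander, to be left alone: a round black lens cap, 40 mm across, 8 mm high, on the right-hand part of the cork board
- mouse: bystander, to be left alone: a black computer mouse, about 85 x 56 x 30 mm, on a grey mouse pad (200 x 160 x 4 mm) on the side of the desk opposite the lifter
- jar: bystander, to be left alone: a glass jar with a metal latch lid, 92 mm across, 112 mm high
- mug: bystander, to be left alone: a white mug, 82 mm across, 95 mm high
- screwdriver: bystander, to be left alone: a screwdriver 160 mm long lying on the desk
- cardcase: bystander, to be left alone: a clear memory-card case 70 x 45 x 10 mm lying on the desk
Not all that is in view belongs to the job. There is more than one size of the lifter; the job needs the smaller.

How it is judged:
On the way, in this order (a step that is already met when the one before it is completed fails the run):
1. the lifter is held in the gripper, off its mat (contact force between the fingers and lifter above 2 N and contact force between lifter and toolmat below 0.01 N and distance of lifter from where it was at the start of the episode above 0.03 m), for 0.2 s.
2. the held lifter carries the diffuser's near edge up, the far edge braced against the front edge of the board (contact force between the fingers and lifter above 2 N and contact force between lifter and diffuser above 0.05 N and angle between diffuser's own z axis and vertical between 0.5 and 1.5 rad and x of diffuser_far in the frame of board between -0.152 and -0.13 m and z of diffuser_far in the frame of board below 0.015 m), for 0.1 s.
3. the diffuser lies flat on the board, rim up (angle between diffuser's own z axis and vertical above 3.04 rad and x of diffuser in the frame of board between -0.13 and 0 m and y of diffuser in the frame of board between -0.1 and 0.1 m and z of diffuser in the frame of board between 0.014 and 0.022 m and linear speed of diffuser below 0.02 m/s), for 0.2 s.
At the end, for the whole second after the job is handed in: Diffuser at rest, rim up, flat (0.1 rad) on the cork board, its centre 10 to 140 mm in from the front edge and within 100 mm of the board's middle line; lifter at rest on its mat, upright and level to 0.08 rad, handle's middle within 75 mm along and 45 mm across of the mat's middle (all of step 3 and contact force between diffuser and board above 0.2 N and contact force between lifter and diffuser below 0.01 N and angle between lifter's own z axis and vertical below 0.08 rad and contact force between lifter and toolmat above 0.2 N and x of lifter in the frame of toolmat between -0.075 and 0.075 m and y of lifter in the frame of toolmat between -0.045 and 0.045 m and z of lifter in the frame of toolmat below 0.019 m and linear speed of lifter below 0.02 m/s); the robot touches nothing.
It fails at once if the fingers or the arm touch the diffuser (contact force between any of the fingers, the arm and diffuser above 0.2 N).
It fails at once if the lifter presses the diffuser with more than 12 N (contact force between lifter and diffuser above 12 N).
It fails at once if the lifter presses the desk with more than 12 N (contact force between lifter and table above 12 N).
It fails at once if the lifter is let go high above its mat (height (world z) of lifter above 0.05 m and contact force between the fingers and lifter below 0.05 N).
It fails at once if a bystander is moved by more than 20 mm (distance of any of light, lenscap, mouse, jar, mug, screwdriver, cardcase from where it was at the start of the episode above 0.02 m).
It also fails if it takes over 72 s, if anything falls off the work surface, if the arm or the gripper's body presses on something with over 40 N, if the wrist force passes 120 N, or if a joint passes its speed limit or range.

ROBOT

A 6-joint arm with a two-finger parallel gripper is mounted at the origin on the work surface. World frame = base frame: x ahead of the robot, y to its left, z up, the work surface at z = 0. Lengths are in m, angles in rad, forces in N, time in s.
With the tool pointing down it reaches from about 0.35 to 0.975 m from the base axis. Payload 4.9 kg.
Tool frame: the origin (TCP) lies on the centre line of the jaws, within the pads' length; the fingertips stand 14 mm ahead of it and the grasp point (between the pads) lies 5 mm behind it; z points along the fingers, y is the line along which they close (so a half turn about z gives the same grasp; the last joint's range is limited). The gripper opens to 85 mm and grips with 20 to 120 N. Pads are 22 mm wide; open, the fingers measure 114 mm over their backs; the gripper's body (76 mm by 85 mm) begins 54 mm behind the grasp point. The pads swing forward as they close: fully open they stand 13 mm farther back than shut.
Start: joints at [-1.437, 0.053, 1.613, -0, 1.476, -0.119], TCP at [0.156, -0.605, 0.245] pointing down, gripper open.
Joint ranges: [-3.01, 3.01], [-1.01, 2.22], [0.06, 2.58], [-1.02, 4.17], [0.09, 2.62], [-3.14, 3.14]. Speed limits (rad/s): [2.57, 2.57, 3.14, 3.14, 3.14, 3.14].

INTERFACE

Orientations are given as a unit quaternion [w, x, y, z].
In Python, from plant import * gives the robot as it stands.
- The arm moves only by the tool send_rows, never from a script. Its argument "steps" is a list of rows, each an object with "translation": the shift along the tool's x, y, z in cm, a list of three; "delta_rot": the turn, a rotation vector about the tool's x, y, z in rad, a list of three; "jaw": the finger opening in cm, from 0 to 8.54. In form: [{"translation": [dx, dy, dz], "delta_rot": [rx, ry, rz], "jaw": jaw}, ...]. A call has exactly 8 rows; each row is the pose to reach, as a shift and turn from the pose commanded when the call began, along the tool's axes at that moment; what a row does not reach only later rows make up. A row lasts 1/10 s, in which the tool goes at most 50 mm and 8.59 degrees, less where a joint would pass 70% of its speed; a pose out of reach is approached as far as the arm can. A call with a gripper value outside its range is refused whole. The fingers move at their own pace and stop on an object; the grip force is fixed at half the most. Time passes only in rows, so rows that repeat a pose let the fingers close, or fill a call up. It gives the time, the measured TCP pose, the force, the opening and the grip force at its end, in the units of the state.
- state(): the state, without advancing time (a new reading comes with each control period).
- grab_frame(name): name is "scene" or "side" or "wrist"; returns a dict with "pixels" (400x640x3 uint8, blue, green, red), "range_z" (400x640 float32, m along the optical axis (not along the pixel's ray), 0 where there is no reading), "fx", "fy", "cx", "cy" (pixels), "dist" ([k1, k2, p1, p2, k3] as OpenCV has them; the pictures are not rectified), "rvec" (rotation vector, rad) and "tvec" (3), from world to camera coordinates, as OpenCV has them. Camera axes: x right, y down, z forward; pixel columns grow to the right and rows downward; lengths in m; the calibration is good to about 2 mm. A picture is of the moment at which its call begins.
- job_done(): hands the job in; it is judged then, once.
The state is a dict: "time": time; "joint_pos": joint angles; "joint_vel": joint speeds; "joint_efforts": joint torques, N m; "tool_pos": TCP position; "tool_rot": TCP orientation; "contact_force": force on the tool from outside, world axes, zero at the start; "ft_torque": the same for the moment, N m; "gripper_width": opening from 0.0 (shut) to 1.0 (fully open); "grasp_force": force on a finger pad.
Only numpy, scipy, OpenCV 4.12 (cv2) and the standard library are available. Lean on these libraries where they do the work, as an engineer would, in place of code of your own. Each camera call takes 0.05 s, during which the arm holds its last target. There are 200 camera calls.

## Working session

There is one attempt and no reset: what is moved stays moved. The work goes in short steps, Python scripts to look and compute and a tool call to move; the robot and the scene stay as the last step left them, time stands still between calls to the robot, and variables do not carry over. Pictures are saved under pics/ and viewed, at most 10 in all, crops included, and the job is handed in when it is done.

Besides the shell and the picture viewer there is one more tool, called after "Call:" as name(argument=value, ...) on one line, values as JSON. send_rows: Moves the arm, as the interface text tells. Its arguments: {"type":"object","properties":{"steps":{"type":"array","items":{"type":"object","properties":{"translation":{"type":"array","items":{"type":"number"}},"delta_rot":{"type":"array","items":{"type":"number"}},"jaw":{"type":"number"}}}}},"required":["steps"]}

```bash
ls; mkdir -p pics; python3 - <<'E'
from plant import *
import cv2,numpy as np
s=state();print({k:np.round(v,3) for k,v in s.items()})
for n in ["scene","side"]:
    f=grab_frame(n);cv2.imwrite(f"pics/{n}0.png",f["pixels"]);np.savez(f"pics/{n}0.npz",**f)
    R=cv2.Rodrigues(np.array(f["rvec"]))[0];print(n,f["fx"],-R.T@np.array(f["tvec"]).ravel(),R[2],f["dist"])
E
```

```text
pics
{'time': np.float64(0.0), 'joint_pos': array([-1.437,  0.053,  1.614, -0.   ,  1.476, -0.119]), 'joint_vel': array([-0.   , -0.   ,  0.001,  0.001, -0.002,  0.001]), 'joint_efforts': array([-2.0000e-03, -3.9369e+01, -3.7018e+01, -0.0000e+00,  7.0000e-03,
        0.0000e+00]), 'tool_pos': array([ 0.156, -0.605,  0.244]), 'tool_rot': array([-0.001,  0.992,  0.126, -0.   ]), 'contact_force': array([ 0.093,  0.065, -0.587]), 'ft_torque': array([ 0.004, -0.058,  0.003]), 'grasp_force': np.float64(0.0), 'gripper_width': np.float64(0.999)}
scene 411.79431964039645 [1.41648677 0.22758214 0.9464157 ] [-0.66549438 -0.09410919 -0.74044627] [0.01274215 0.         0.         0.         0.        ]
side 480.2319343747108 [-0.26656885  1.29721503  1.29249736] [ 0.45737495 -0.61051692 -0.64658893] [-0.12484537  0.          0.          0.          0.        ]
```

View pics/scene0.png

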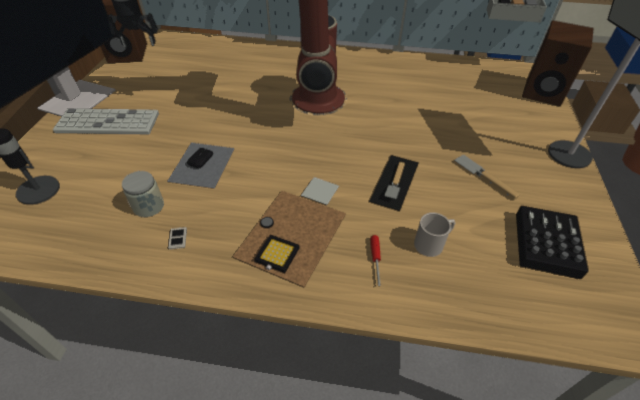

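View pics/side0.png

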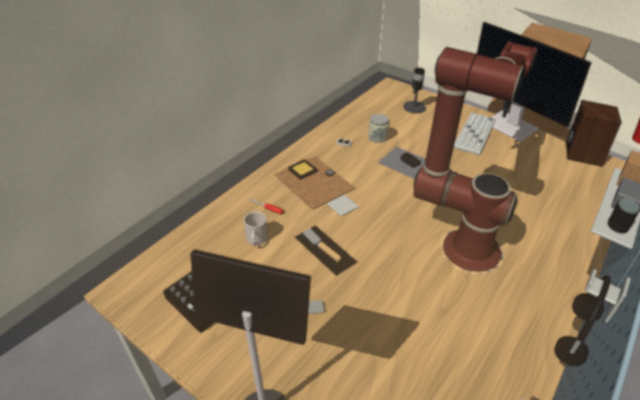

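The scene view shows the diffuser at (321,190), the cork board with its near corners at about (281,193) and (346,210), and the mat with the small lifter at (395,182). The lifter's blade points away from the robot. The large lifter lies off the mat at (485,175). In the side view the diffuser is at (343,205) and the mat at (325,250).

```bash
cat > h.py <<'E'
import cv2,numpy as np
from scipy.spatial.transform import Rotation as Ro
def cam(f): 
    R=cv2.Rodrigues(np.array(f["rvec"],float))[0];t=np.array(f["tvec"],float).ravel()
    K=np.array([[f["fx"],0,f["cx"]],[0,f["fy"],f["cy"]],[0,0,1]],float);return R,t,K,np.array(f["dist"],float)
def onplane(f,px,z):
    R,t,K,d=cam(f);u=cv2.undistortPoints(np.array(px,float).reshape(-1,1,2),K,d).reshape(-1,2)
    r=np.c_[u,np.ones(len(u))]@R;c=-R.T@t
    return c+r*((z-c[2])/r[:,2])[:,None]
def proj(f,P):
    R,t,K,d=cam(f);return cv2.projectPoints(np.array(P,float).reshape(-1,1,3),np.array(f["rvec"],float),t,K,d)[0].reshape(-1,2)
def rect(f,mask,z,seed=None):
    """min-area rectangle, on plane z, of the mask's component at seed (or largest)"""
    n,l,st,ce=cv2.connectedComponentsWithStats(mask.astype(np.uint8))
    i=l[seed[1],seed[0]] if seed else 1+np.argmax(st[1:,4])
    c=max(cv2.findContours((l==i).astype(np.uint8),cv2.RETR_EXTERNAL,cv2.CHAIN_APPROX_NONE)[0],key=len).reshape(-1,2)
    P=onplane(f,c,z)[:,:2]
    r=cv2.minAreaRect((P*1000).astype(np.float32));return r,cv2.boxPoints(r),st[i,4]
E
python3 - <<'E'
from h import *
for n in ["scene","side"]:
    f=dict(np.load(f"pics/{n}0.npz"));h=cv2.cvtColor(f["pixels"],cv2.COLOR_BGR2HSV)
    pts={"scene":{"diff":(321,190),"board":(300,222),"mat":(380,196),"blade":(392,192),"handle":(398,172),"desk":(350,150)},
         "side":{"diff":(343,205),"board":(320,190),"mat":(340,262),"blade":(310,236),"handle":(328,252),"desk":(380,230)}}[n]
    for k,(u,v) in pts.items(): print(n,k,h[v,u],np.round(onplane(f,[(u,v)],0)[0],3),f["range_z"][v,u])
E
```

```text
scene diff [ 36  17 146] [0.511 0.093 0.   ] 1.2992988
scene board [ 15 124 121] [0.652 0.052 0.   ] 1.215887
scene mat [120  13  19] [0.506 0.281 0.   ] 1.2937227
scene blade [ 34  18 115] [0.482 0.318 0.   ] 1.2803271
scene handle [ 18 118 162] [0.386 0.334 0.   ] 1.34389
scene desk [ 18 118 149] [0.301 0.163 0.   ] 1.4508097
side diff [ 21  23 188] [0.52  0.086 0.   ] 1.9181746
side board [ 14 124 158] [0.65  0.067 0.   ] 1.9860336
side mat [16 97 66] [0.355 0.342 0.   ] 1.6930854
side blade [ 19  26 157] [0.519 0.304 0.   ] 1.7674438
side handle [ 18 118 194] [0.417 0.329 0.   ] 1.7112576
side desk [ 18 118 194] [0.325 0.118 0.   ] 1.8201455
```

```bash
python3 - <<'E'
from h import *
f=dict(np.load("pics/scene0.npz"));h=cv2.cvtColor(f["pixels"],cv2.COLOR_BGR2HSV).astype(int);S,V=h[...,1],h[...,2]
f2=dict(np.load("pics/side0.npz"));h2=cv2.cvtColor(f2["pixels"],cv2.COLOR_BGR2HSV).astype(int)
def show(n,r): print(n,"c",np.round(r[0][0],0),"size",np.round(r[0][1],0),"ang",round(r[0][2],1),"corners",np.round(r[1]).tolist(),r[2])
show("diff",rect(f,(S<50)&(V>90),.009,(321,190)))
show("diff2",rect(f2,(h2[...,1]<50)&(h2[...,2]>120),.009,(343,205)))
show("blade",rect(f,(S<60)&(V>70),.014,(392,192)))
hm=(S>80)&(V>110);hm[:,:382]=0;hm[:,408:]=0;hm[:158]=0;hm[200:]=0
n,l,st,ce=cv2.connectedComponentsWithStats(hm.astype(np.uint8));print(l[172,398],st[l[172,398]])
show("handle",rect(f,hm,.022,(398,172)))
m=(V<60);m[:150]=0;m[215:]=0;m[:,:368]=0;m[:,422:]=0
show("mat",rect(f,m,.006,(380,196)))
# board: hue/sat vs desk
b=cv2.GaussianBlur(f["pixels"],(3,3),0);print(h[222,300],h[200,360],h[225,235])
m=((S<128)&(V<132)&(S>50))
m=(h[...,0]<17)&(V<150)
m[:185]=0;m[290:]=0;m[:,:225]=0;m[:,352:]=0
show("board",rect(f,cv2.morphologyEx(m.astype(np.uint8),cv2.MORPH_OPEN,np.ones((3,3))),.009,(300,222)))
E
```

```text
diff c [521.  90.] size [90. 90.] ang 73.7 corners [[465.0, 59.0], [552.0, 34.0], [577.0, 121.0], [491.0, 146.0]] 586
diff2 c [517.  95.] size [89. 90.] ang 73.7 corners [[462.0, 65.0], [548.0, 40.0], [573.0, 125.0], [487.0, 150.0]] 332
blade c [486. 318.] size [37. 66.] ang 77.5 corners [[450.0, 307.0], [514.0, 293.0], [522.0, 329.0], [458.0, 343.0]] 155
3 [393 162  11  22 116]
handle c [411. 333.] size [ 16. 104.] ang 79.6 corners [[358.0, 335.0], [461.0, 316.0], [464.0, 332.0], [361.0, 351.0]] 116
mat c [436. 323.] size [ 98. 237.] ang 76.1 corners [[310.0, 303.0], [540.0, 247.0], [563.0, 342.0], [333.0, 399.0]] 1213
[ 15 124 121] [ 18 116 156] [ 18 116 145]
board c [705.  38.] size [222. 283.] ang 73.9 corners [[538.0, -29.0], [811.0, -108.0], [872.0, 105.0], [600.0, 184.0]] 5009
```

```bash
cat >> h.py <<'E'
def rot(yaw,pitch=0): # degrees; tool x along heading, nose down positive, z down
    return Ro.from_euler('ZYX',[yaw,pitch,180],degrees=True)
def pose():
    from plant import state
    s=state();q=np.array(s["tool_rot"]);return s,np.array(s["tool_pos"]),Ro.from_quat(np.r_[q[1:],q[0]])
def go(p,yaw,pitch=0,ref=None):
    """print cm shift and rotvec to reach TCP pose (p,yaw,pitch); p may be a list of poses in ref=(pos,Rot)"""
    s,p0,R0=pose()
    if ref: p0,R0=ref
    t=R0.inv().apply(np.array(p)-p0)*100;r=(R0.inv()*rot(yaw,pitch)).as_rotvec()
    print("cm",np.round(t,2),"rot",np.round(r,3))
E
python3 - <<'E'
from h import *
s,p,R=pose();go([.5,-.2,.25],-11.5)
go([.40,.33,.22],-11.5,ref=(np.array([.5,-.2,.25]),rot(-11.5)))
f=dict(np.load("pics/scene0.npz"))
c=np.array([705,38]);e=np.radians(-16.1);X=np.array([np.cos(e),np.sin(e)]);Y=np.array([-X[1],X[0]])
for n,px,z in [("light",(277,253),.018),("cap",(266,222),.017),("mug base",(432,252),0),("scr1",(376,238),0.01),("scr2",(377,284),.01)]:
    P=onplane(f,[px],z)[0][:2]*1000;print(n,np.round(P),"board",np.round([(P-c)@X,(P-c)@Y]))
E
```

```text
cm [ 43.4  -30.58  -0.52] rot [-0.002  0.     0.454]
cm [-20.37 -49.94   3.  ] rot [0. 0. 0.]
light [785.  14.] board [83. -1.]
cap [682. -43.] board [  0. -84.]
mug base [699. 439.] board [-117.  383.]
scr1 [683. 279.] board [-88. 226.]
scr2 [833. 292.] board [ 53. 280.]
```

Call:
send_rows(steps=[{"translation": [43.4,-30.6,-0.5],"delta_rot": [0,0,0.45],"jaw": 8.5},{"translation": [43.4,-30.6,-0.5],"delta_rot": [0,0,0.45],"jaw": 8.5},{"translation": [43.4,-30.6,-0.5],"delta_rot": [0,0,0.45],"jaw": 8.5},{"translation": [43.4,-30.6,-0.5],"delta_rot": [0,0,0.45],"jaw": 8.5},{"translation": [43.4,-30.6,-0.5],"delta_rot": [0,0,0.45],"jaw": 8.5},{"translation": [43.4,-30.6,-0.5],"delta_rot": [0,0,0.45],"jaw": 8.5},{"translation": [43.4,-30.6,-0.5],"delta_rot": [0,0,0.45],"jaw": 8.5},{"translation": [43.4,-30.6,-0.5],"delta_rot": [0,0,0.45],"jaw": 8.5}])

```text
time: 0.9
tool_pos: [0.4151, -0.2992, 0.2487]
tool_rot: [-0.0, 0.995, -0.099, -0.0]
contact_force: [-0.1, -0.4, 0.3]
gripper_width: 0.995
grasp_force: 0.0
```

```bash
python3 - <<'E'
from h import *
s,p,R=pose();print(p,R.as_euler('ZYX',degrees=True));go([.40,.33,.22],-11.5)
E
```

```text
[ 0.41511967 -0.29924338  0.24871327] [-1.13116611e+01  8.88200337e-03 -1.79991987e+02]
cm [-13.82 -61.41   2.88] rot [-0.     0.     0.003]
```

Call:
send_rows(steps=[{"translation": [-13.8,-61.4,2.9],"delta_rot": [0,0,0],"jaw": 8.5},{"translation": [-13.8,-61.4,2.9],"delta_rot": [0,0,0],"jaw": 8.5},{"translation": [-13.8,-61.4,2.9],"delta_rot": [0,0,0],"jaw": 8.5},{"translation": [-13.8,-61.4,2.9],"delta_rot": [0,0,0],"jaw": 8.5},{"translation": [-13.8,-61.4,2.9],"delta_rot": [0,0,0],"jaw": 8.5},{"translation": [-13.8,-61.4,2.9],"delta_rot": [0,0,0],"jaw": 8.5},{"translation": [-13.8,-61.4,2.9],"delta_rot": [0,0,0],"jaw": 8.5},{"translation": [-13.8,-61.4,2.9],"delta_rot": [0,0,0],"jaw": 8.5}])

```text
time: 1.7
tool_pos: [0.4041, 0.1002, 0.2304]
tool_rot: [0.0, 0.995, -0.099, 0.0]
contact_force: [0.7, -0.6, -0.4]
gripper_width: 0.995
grasp_force: 0.0
```

```bash
python3 - <<'E'
from h import *
from plant import *
s,p,R=pose();print(p,R.as_euler('ZYX',degrees=True));go([.39,.335,.22],-11.5)
f=grab_frame("wrist");cv2.imwrite("pics/w1.png",f["pixels"]);np.savez("pics/w1.npz",**f)
Rc,t,K,d=cam(f);print(-Rc.T@t,Rc[2],f["fx"])
E
```

```text
[0.40406174 0.10020436 0.23036137] [-1.13091015e+01 -3.23882662e-02 -1.79996850e+02]
cm [ -5.98 -22.75   1.03] rot [-0.    -0.001  0.003]
[0.47091456 0.0869012  0.3598444 ] [-0.26229351  0.05158641 -0.9636083 ] 356.3363452060377
```

View pics/w1.png

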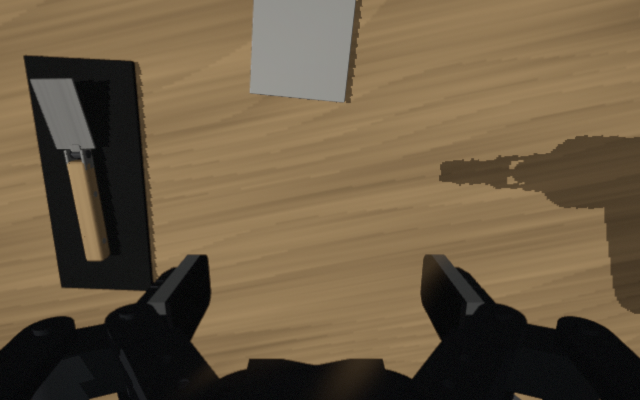

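The wrist view shows the lifter on its mat, with the handle running from (72,155) to (97,258) and the blade at (32–93, 78–150). The diffuser's near edge runs from (250,95) to (348,101).

```bash
python3 - <<'E'
from h import *
f=dict(np.load("pics/w1.npz"));h=cv2.cvtColor(f["pixels"],cv2.COLOR_BGR2HSV).astype(int);S,V=h[...,1],h[...,2];Z=f["range_z"]
R,t,K,d=cam(f)
def p3(px):
    u=cv2.undistortPoints(np.array(px,float).reshape(-1,1,2),K,d).reshape(-1,2);z=np.array([Z[int(b),int(a)] for a,b in px])
    return (np.c_[u,np.ones(len(u))]*z[:,None]-t)@R
print("near edge",np.round(onplane(f,[(251,93),(347,100)],.009)*1000,1).tolist())
print("mat corners",np.round(onplane(f,[(25,57),(134,63),(153,289),(63,287)],.006)*1000).tolist())
m=(S>60)&(V>90);m[:,:60]=0;m[:,112:]=0;m[:145]=0;m[270:]=0
r=rect(f,m,.022,(88,210));print("handle",np.round(r[0][0]),np.round(r[0][1]),r[0][2],np.round(r[1]).tolist(),r[2])
print("handle end px->3d",np.round(p3([(75,165),(85,210),(93,250)])*1000,1).tolist())
print("blade",np.round(p3([(40,83),(66,82),(53,90),(60,110),(70,130),(76,143),(60,145),(88,145)])*1000,1).tolist())
print("mat z",np.round(p3([(120,100),(120,200),(50,240)])*1000,1).tolist(),"desk",np.round(p3([(200,150),(400,200)])*1000,1).tolist(),"diff",np.round(p3([(300,50),(270,80)])*1000,1).tolist())
E
```

```text
near edge [[488.7, 145.0, 9.0], [464.8, 57.3, 9.0]]
mat corners [[560.0, 342.0, 6.0], [536.0, 246.0, 6.0], [308.0, 302.0, 6.0], [330.0, 398.0, 6.0]]
handle [410. 332.] [ 17. 103.] 79.72499084472656 [[358.0, 333.0], [459.0, 314.0], [462.0, 331.0], [361.0, 349.0]] 1683
handle end px->3d [[456.7, 322.8, 23.1], [412.2, 330.6, 22.1], [370.6, 337.0, 23.8]]
blade [[531.3, 319.8, 31.3], [528.0, 298.1, 30.1], [524.0, 312.3, 29.4], [507.0, 315.3, 25.9], [488.7, 316.9, 20.5], [476.3, 317.9, 17.5], [477.4, 333.0, 18.3], [472.3, 306.3, 19.4]]
mat z [[506.7, 268.7, 7.6], [412.6, 303.1, 6.2], [383.6, 395.7, -0.1]] desk [[445.8, 210.1, 0.7], [354.8, 19.8, 1.9]] diff [[516.5, 91.9, 9.7], [496.6, 124.7, 9.3]]
```

```bash
python3 - <<'E'
from h import *
go([.4235,.329,.08],-10.3)
E
```

```text
cm [ -2.09 -22.1   15.12] rot [-0.006  0.002 -0.008]
```

Call:
send_rows(steps=[{"translation": [-2.1,-22.1,15.1],"delta_rot": [0,0,-0.017],"jaw": 8.5},{"translation": [-2.1,-22.1,15.1],"delta_rot": [0,0,-0.017],"jaw": 8.5},{"translation": [-2.1,-22.1,15.1],"delta_rot": [0,0,-0.017],"jaw": 8.5},{"translation": [-2.1,-22.1,15.1],"delta_rot": [0,0,-0.017],"jaw": 8.5},{"translation": [-2.1,-22.1,15.1],"delta_rot": [0,0,-0.017],"jaw": 8.5},{"translation": [-2.1,-22.1,15.1],"delta_rot": [0,0,-0.017],"jaw": 8.5},{"translation": [-2.1,-22.1,15.1],"delta_rot": [0,0,-0.017],"jaw": 8.5},{"translation": [-2.1,-22.1,15.1],"delta_rot": [0,0,-0.017],"jaw": 8.5}])

```text
time: 2.55
tool_pos: [0.4272, 0.3187, 0.0794]
tool_rot: [0.001, 0.996, -0.09, -0.0]
contact_force: [-0.4, 0.3, 0.3]
gripper_width: 0.996
grasp_force: 0.0
```

```bash
python3 - <<'E'
from h import *
s,p,R=pose();print(p,R.as_euler('ZYX',degrees=True));go([.4235,.329,.022],-10.3)
E
```

```text
[0.42724888 0.31874426 0.07935104] [-1.02886741e+01  3.88372493e-02  1.79937832e+02]
cm [-0.55 -0.95  5.73] rot [0.001 0.001 0.   ]
```

Call:
send_rows(steps=[{"translation": [-0.55,-0.95,0],"delta_rot": [0,0,0],"jaw": 8.5},{"translation": [-0.55,-0.95,1.5],"delta_rot": [0,0,0],"jaw": 8.5},{"translation": [-0.55,-0.95,3.5],"delta_rot": [0,0,0],"jaw": 8.5},{"translation": [-0.55,-0.95,5.0],"delta_rot": [0,0,0],"jaw": 6},{"translation": [-0.55,-0.95,5.7],"delta_rot": [0,0,0],"jaw": 4},{"translation": [-0.55,-0.95,5.7],"delta_rot": [0,0,0],"jaw": 3},{"translation": [-0.55,-0.95,5.7],"delta_rot": [0,0,0],"jaw": 3},{"translation": [-0.55,-0.95,5.7],"delta_rot": [0,0,0],"jaw": 3}])

```text
time: 3.35
tool_pos: [0.4246, 0.3298, 0.0236]
tool_rot: [-0.001, 0.996, -0.09, 0.001]
contact_force: [-0.1, -0.1, -1.0]
gripper_width: 0.354
grasp_force: 0.0
```

```bash
python3 - <<'E'
from h import *
from plant import *
s,p,R=pose();print(p,R.as_euler('ZYX',degrees=True),s["contact_force"],s["gripper_width"])
f=grab_frame("wrist");cv2.imwrite("pics/w2.png",f["pixels"]);np.savez("pics/w2.npz",**f)
E
```

```text
[0.42457957 0.32981532 0.0236171 ] [-1.03287233e+01 -8.06849359e-02 -1.79933329e+02] [-0.11598242 -0.06750806 -1.00444922] 0.3539326505880348
```

View pics/w2.png

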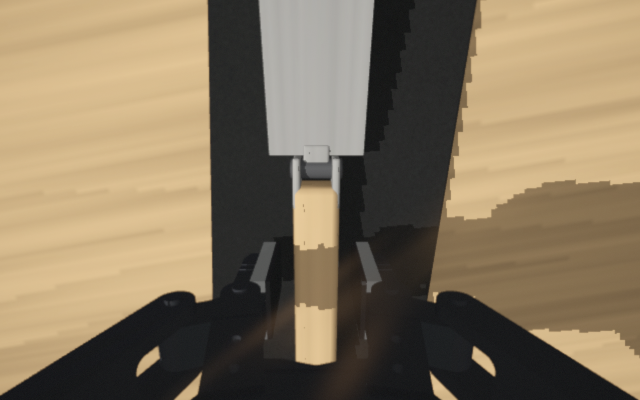

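The handle sits centred between the pads, at columns 295–338, so I'll close on it.

Call:
send_rows(steps=[{"translation": [0,0,0.1],"delta_rot": [0,0,0],"jaw": 2.5},{"translation": [0,0,0.1],"delta_rot": [0,0,0],"jaw": 2.0},{"translation": [0,0,0.1],"delta_rot": [0,0,0],"jaw": 1.5},{"translation": [0,0,0.1],"delta_rot": [0,0,0],"jaw": 1.0},{"translation": [0,0,0.1],"delta_rot": [0,0,0],"jaw": 0.8},{"translation": [0,0,0.1],"delta_rot": [0,0,0],"jaw": 0.5},{"translation": [0,0,0.1],"delta_rot": [0,0,0],"jaw": 0.5},{"translation": [0,0,0.1],"delta_rot": [0,0,0],"jaw": 0.5}])

```text
time: 4.2
tool_pos: [0.4242, 0.3297, 0.0222]
tool_rot: [-0.0, 0.996, -0.09, 0.0]
contact_force: [-0.3, -1.1, 4.5]
gripper_width: 0.193
grasp_force: 59.5
```

```bash
python3 - <<'E'
from h import *
s,p,R=pose();print(p,R.as_euler('ZYX',degrees=True),s["contact_force"],s["gripper_width"],s["grasp_force"])
E
```

```text
[0.42418711 0.32968529 0.02215878] [-1.03254391e+01 -3.60665039e-02 -1.79966515e+02] [-0.29506155 -1.10050939  4.51565272] 0.19303695405956564 59.4628769159317
```

Call:
send_rows(steps=[{"translation": [0,0,-0.5],"delta_rot": [0,0,0],"jaw": 0.5},{"translation": [0,0,-2],"delta_rot": [0,0,0],"jaw": 0.5},{"translation": [0,0,-4],"delta_rot": [0,0,0],"jaw": 0.5},{"translation": [0,0,-6],"delta_rot": [0,0,0],"jaw": 0.5},{"translation": [0,0,-8],"delta_rot": [0,0,0],"jaw": 0.5},{"translation": [0,0,-10],"delta_rot": [0,0,0],"jaw": 0.5},{"translation": [0,0,-10],"delta_rot": [0,0,0],"jaw": 0.5},{"translation": [0,0,-10],"delta_rot": [0,0,0],"jaw": 0.5}])

```text
time: 5.0
tool_pos: [0.4238, 0.3294, 0.122]
tool_rot: [-0.0, 0.996, -0.09, 0.0]
contact_force: [-0.6, 0.3, -1.2]
gripper_width: 0.196
grasp_force: 58.8
```

```bash
cat >> h.py <<'E'
def p3(f,px):
    R,t,K,d=cam(f);u=cv2.undistortPoints(np.array(px,float).reshape(-1,1,2),K,d).reshape(-1,2)
    z=np.array([f["range_z"][int(b),int(a)] for a,b in px]);return (np.c_[u,np.ones(len(u))]*z[:,None]-t)@R
E
python3 - <<'E'
from h import *
from plant import *
s,p,R=pose();print(p,R.as_euler('ZYX',degrees=True),s["contact_force"],s["gripper_width"],s["grasp_force"])
f=grab_frame("wrist");cv2.imwrite("pics/w3.png",f["pixels"])
px=[(u,v) for v in range(3,150,6) for u in range(285,350,8)]
P=p3(f,px);L=R.inv().apply(P-p)*1000   # tool frame: x fwd,y right,z down
k=np.polyfit(L[:,0],-L[:,2],1);res=-L[:,2]-np.polyval(k,L[:,0]);print("blade slope deg",np.degrees(np.arctan(k[0])),"up at 44.4:",np.polyval(k,44.4),"at 112:",np.polyval(k,112),res.std(),L[:,0].min(),L[:,0].max())
px=[(u,v) for v in range(190,240,5) for u in range(302,332,5)]
L=R.inv().apply(p3(f,px)-p)*1000;k=np.polyfit(L[:,0],-L[:,2],1);print("handle slope",np.degrees(np.arctan(k[0])),"up",(-L[:,2]).mean(),L[:,0].min(),L[:,0].max(),L[:,1].mean())
E
```

```text
[0.42383253 0.32942232 0.12197527] [-1.03261386e+01 -3.47052112e-02 -1.79971005e+02] [-0.64620289  0.31035877 -1.19986157] 0.19633886132250908 58.7634551525116
blade slope deg 10.507008704255238 up at 44.4: -3.457235384013231 at 112: 9.080237465545252 12.198649860750647 51.01645734967265 97.70143367842361
handle slope -2.0061537288225355 up 0.4571119803007929 17.480713173168223 35.63261064679812 -0.2792645715157286
```

```bash
python3 - <<'E'
from h import *
go([.360,.135,.10],-16,24)
E
```

```text
cm [-2.74 20.23  2.11] rot [ 0.022 -0.418  0.097]
```

Call:
send_rows(steps=[{"translation": [-2.7,20.2,2.1],"delta_rot": [0.022,-0.418,0.097],"jaw": 0.5},{"translation": [-2.7,20.2,2.1],"delta_rot": [0.022,-0.418,0.097],"jaw": 0.5},{"translation": [-2.7,20.2,2.1],"delta_rot": [0.022,-0.418,0.097],"jaw": 0.5},{"translation": [-2.7,20.2,2.1],"delta_rot": [0.022,-0.418,0.097],"jaw": 0.5},{"translation": [-2.7,20.2,2.1],"delta_rot": [0.022,-0.418,0.097],"jaw": 0.5},{"translation": [-2.7,20.2,2.1],"delta_rot": [0.022,-0.418,0.097],"jaw": 0.5},{"translation": [-2.7,20.2,2.1],"delta_rot": [0.022,-0.418,0.097],"jaw": 0.5},{"translation": [-2.7,20.2,2.1],"delta_rot": [0.022,-0.418,0.097],"jaw": 0.5}])

```text
time: 5.85
tool_pos: [0.3613, 0.1365, 0.1008]
tool_rot: [-0.029, 0.969, -0.135, -0.205]
contact_force: [-0.5, -0.1, 0.1]
gripper_width: 0.187
grasp_force: 59.0
```

```bash
python3 - <<'E'
from h import *
from plant import *
s,p,R=pose();print(p,R.as_euler('ZYX',degrees=True),s["contact_force"],s["gripper_width"],s["grasp_force"])
f=grab_frame("wrist");cv2.imwrite("pics/w4.png",f["pixels"]);np.savez("pics/w4.npz",**f)
S=cv2.cvtColor(f["pixels"],cv2.COLOR_BGR2HSV)
for v in range(10,240,12):
    L=R.inv().apply(p3(f,[(u,v) for u in (300,318,330)])-p)*1000;print(v,np.round(L[:,[0,2]],1).tolist(),S[v,318])
f=grab_frame("scene");cv2.imwrite("pics/s4.png",cv2.resize(f["pixels"][130:270,230:430],(800,560),interpolation=cv2.INTER_CUBIC));np.savez("pics/s4.npz",**f)
E
```

```text
[0.3612839  0.13648215 0.1007782 ] [ -15.83397701   23.95107534 -179.89124116] [-0.47946077 -0.11895144  0.08543338] 0.18739789990317554 59.033018946647644
10 [[94.9, -5.6], [95.0, -5.4], [95.0, -5.3]] [ 23   8 124]
22 [[91.4, -5.9], [91.6, -5.1], [91.6, -5.2]] [ 24  10 125]
34 [[88.3, -4.0], [88.3, -4.0], [88.1, -4.7]] [ 30  10 124]
46 [[84.8, -3.0], [84.7, -4.1], [84.9, -2.5]] [ 25  12 126]
58 [[81.2, -2.2], [81.2, -2.6], [81.0, -4.4]] [ 30  12 126]
70 [[77.4, -2.9], [77.5, -1.9], [77.5, -1.5]] [ 30  10 126]
82 [[73.7, -0.9], [73.6, -1.6], [73.6, -1.3]] [ 25  12 127]
94 [[69.7, -0.3], [69.7, -0.3], [69.7, 0.2]] [ 24  10 127]
106 [[65.7, 2.0], [65.7, 2.4], [65.7, 1.4]] [ 24  10 127]
118 [[61.5, 2.3], [61.5, 2.1], [61.5, 2.3]] [ 24  10 128]
130 [[57.2, 2.7], [57.1, 3.4], [57.0, 4.4]] [ 30   8 127]
142 [[52.7, 4.1], [52.8, 3.2], [52.6, 4.7]] [ 25  12 129]
154 [[47.0, 12.1], [48.2, 4.0], [34.9, 94.2]] [ 18  10 129]
166 [[43.6, 4.0], [43.7, 3.6], [43.6, 4.0]] [90  7 39]
178 [[38.9, 4.5], [18.1, 100.3], [17.6, 102.7]] [ 18 103 146]
190 [[35.4, -0.5], [35.3, -0.3], [35.2, 0.3]] [ 17 113  97]
202 [[30.9, -1.3], [30.7, -0.5], [30.8, -0.7]] [ 17 110 100]
214 [[26.1, -0.8], [25.6, 0.5], [26.2, -1.2]] [ 17 112 100]
226 [[21.4, -1.2], [21.0, 0.0], [21.4, -1.3]] [ 17 111 101]
238 [[16.0, 0.1], [16.6, -1.6], [15.9, 0.2]] [ 17 111 101]
```

View pics/w4.png

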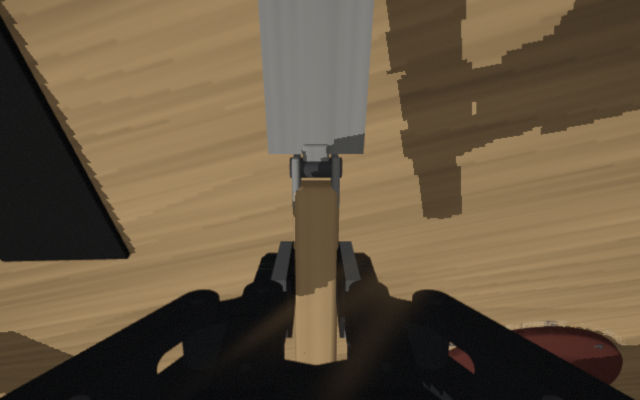

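The wrist view shows the blade held straight ahead, filling columns 260–375. Fitted to depth, its angle is 12.6° up and its tip is about 113 mm ahead of the TCP and 9 mm above it. Next I'll descend to find the desk.

```bash
python3 - <<'E'
from h import *
go([.360,.135,.043],-16,22)
print(rot(-16,22).inv().apply([0,0,-1]))
E
```

```text
cm [2.27 0.19 5.32] rot [-0.001  0.034  0.003]
[ 3.74606593e-01 -1.17961196e-16  9.27183855e-01]
```

Call:
send_rows(steps=[{"translation": [0.57,0.05,1.33],"delta_rot": [0,0.034,0.003],"jaw": 0.5},{"translation": [1.13,0.1,2.66],"delta_rot": [0,0.034,0.003],"jaw": 0.5},{"translation": [1.7,0.15,4.0],"delta_rot": [0,0.034,0.003],"jaw": 0.5},{"translation": [2.0,0.19,4.7],"delta_rot": [0,0.034,0.003],"jaw": 0.5},{"translation": [2.27,0.19,5.32],"delta_rot": [0,0.034,0.003],"jaw": 0.5},{"translation": [2.27,0.19,5.32],"delta_rot": [0,0.034,0.003],"jaw": 0.5},{"translation": [2.27,0.19,5.32],"delta_rot": [0,0.034,0.003],"jaw": 0.5},{"translation": [2.27,0.19,5.32],"delta_rot": [0,0.034,0.003],"jaw": 0.5}])

```text
time: 6.75
tool_pos: [0.3603, 0.1341, 0.0434]
tool_rot: [-0.027, 0.972, -0.138, -0.189]
contact_force: [-0.1, -0.6, -1.1]
gripper_width: 0.191
grasp_force: 59.0
```

```bash
python3 - <<'E'
from h import *
s,p,R=pose();print(p,R.as_euler('ZYX',degrees=True),s["contact_force"],s["joint_vel"].round(3))
E
```

```text
[0.36028434 0.13410419 0.04335831] [ -16.12294899   21.9688489  -179.95974839] [-0.05699104 -0.62966441 -1.06063682] [-0.    -0.005  0.002 -0.003  0.001 -0.001]
```

Call:
send_rows(steps=[{"translation": [0.075,0,0.185],"delta_rot": [0,0,0],"jaw": 0.5},{"translation": [0.15,0,0.37],"delta_rot": [0,0,0],"jaw": 0.5},{"translation": [0.17,0,0.42],"delta_rot": [0,0,0],"jaw": 0.5},{"translation": [0.19,0,0.46],"delta_rot": [0,0,0],"jaw": 0.5},{"translation": [0.21,0,0.51],"delta_rot": [0,0,0],"jaw": 0.5},{"translation": [0.225,0,0.555],"delta_rot": [0,0,0],"jaw": 0.5},{"translation": [0.225,0,0.555],"delta_rot": [0,0,0],"jaw": 0.5},{"translation": [0.225,0,0.555],"delta_rot": [0,0,0],"jaw": 0.5}])

```text
time: 7.55
tool_pos: [0.3597, 0.134, 0.0368]
tool_rot: [-0.027, 0.972, -0.138, -0.189]
contact_force: [0.7, 0.1, -0.8]
gripper_width: 0.189
grasp_force: 59.0
```

```bash
python3 - <<'E'
from h import *
from plant import *
s,p,R=pose();print(p,R.as_euler('ZYX',degrees=True),s["contact_force"],s["ft_torque"])
f=grab_frame("side");cv2.imwrite("pics/s5.png",cv2.resize(f["pixels"][150:270,250:410],(800,600),interpolation=cv2.INTER_CUBIC));np.savez("pics/s5.npz",**f)
E
```

```text
[0.35972256 0.13403593 0.03684876] [ -16.13840021   22.02583957 -179.98685237] [ 0.69677364  0.11315016 -0.80029162] [-0.0664599  -0.19079113  0.02727363]
```

View pics/s5.png

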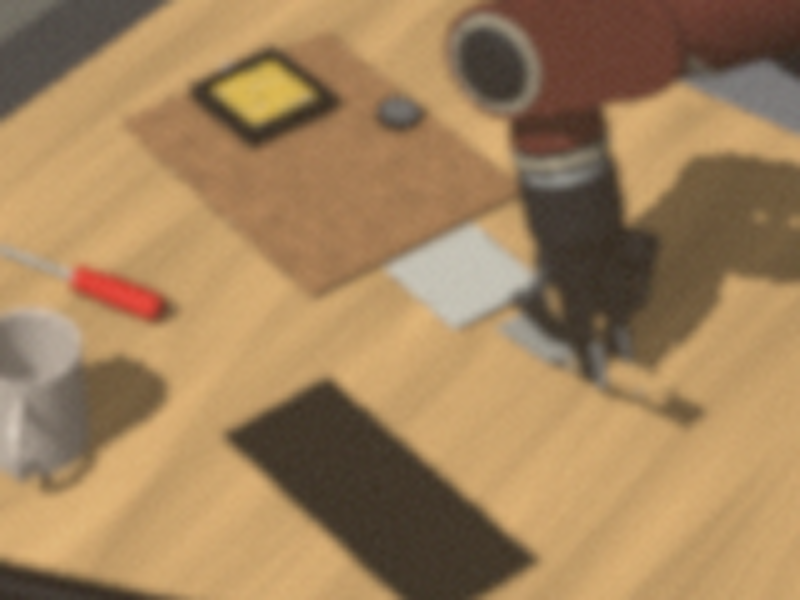

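The side view shows the blade at (540,340), level and square to the diffuser's near edge at (455–535, 280–325), with a small gap between them. I'll keep lowering in sub-millimetre steps.

Call:
send_rows(steps=[{"translation": [0.01,0,0.025],"delta_rot": [0,0,0],"jaw": 0.5},{"translation": [0.02,0,0.05],"delta_rot": [0,0,0],"jaw": 0.5},{"translation": [0.03,0,0.07],"delta_rot": [0,0,0],"jaw": 0.5},{"translation": [0.037,0,0.093],"delta_rot": [0,0,0],"jaw": 0.5},{"translation": [0.037,0,0.093],"delta_rot": [0,0,0],"jaw": 0.5},{"translation": [0.037,0,0.093],"delta_rot": [0,0,0],"jaw": 0.5},{"translation": [0.037,0,0.093],"delta_rot": [0,0,0],"jaw": 0.5},{"translation": [0.037,0,0.093],"delta_rot": [0,0,0],"jaw": 0.5}])

```text
time: 8.4
tool_pos: [0.3597, 0.134, 0.0358]
tool_rot: [-0.027, 0.972, -0.138, -0.189]
contact_force: [-0.4, 0.4, -1.4]
gripper_width: 0.192
grasp_force: 59.0
```

```bash
python3 - <<'E'
from h import *
s,p,R=pose();print(p*1000,R.as_euler('ZYX',degrees=True),s["contact_force"],s["ft_torque"])
E
```

```text
[359.71472456 134.04965116  35.83570175] [ -16.13558147   22.02546527 -179.98512534] [-0.40368193  0.41760376 -1.42783028] [-0.04833018 -0.20693229 -0.03752049]
```

Call:
send_rows(steps=[{"translation": [0.01,0,0.025],"delta_rot": [0,0,0],"jaw": 0.5},{"translation": [0.02,0,0.05],"delta_rot": [0,0,0],"jaw": 0.5},{"translation": [0.03,0,0.07],"delta_rot": [0,0,0],"jaw": 0.5},{"translation": [0.037,0,0.093],"delta_rot": [0,0,0],"jaw": 0.5},{"translation": [0.037,0,0.093],"delta_rot": [0,0,0],"jaw": 0.5},{"translation": [0.037,0,0.093],"delta_rot": [0,0,0],"jaw": 0.5},{"translation": [0.037,0,0.093],"delta_rot": [0,0,0],"jaw": 0.5},{"translation": [0.037,0,0.093],"delta_rot": [0,0,0],"jaw": 0.5}])

```text
time: 9.2
tool_pos: [0.3597, 0.1341, 0.0349]
tool_rot: [-0.027, 0.972, -0.138, -0.189]
contact_force: [-1.0, 0.3, 0.8]
gripper_width: 0.192
grasp_force: 59.1
```

```bash
python3 - <<'E'
from h import *
s,p,R=pose();print(p*1000,R.as_euler('ZYX',degrees=True),s["contact_force"],s["ft_torque"])
E
```

```text
[359.71216668 134.06224188  34.87059345] [ -16.13473467   22.02675967 -179.9850555 ] [-1.02926766  0.28289771  0.77004347] [-0.02601356 -0.14673412  0.000795  ]
```

Call:
send_rows(steps=[{"translation": [0.01,0,0.025],"delta_rot": [0,0,0],"jaw": 0.5},{"translation": [0.02,0,0.05],"delta_rot": [0,0,0],"jaw": 0.5},{"translation": [0.02,0,0.05],"delta_rot": [0,0,0],"jaw": 0.5},{"translation": [0.02,0,0.05],"delta_rot": [0,0,0],"jaw": 0.5},{"translation": [0.02,0,0.05],"delta_rot": [0,0,0],"jaw": 0.5},{"translation": [0.02,0,0.05],"delta_rot": [0,0,0],"jaw": 0.5},{"translation": [0.02,0,0.05],"delta_rot": [0,0,0],"jaw": 0.5},{"translation": [0.02,0,0.05],"delta_rot": [0,0,0],"jaw": 0.5}])

```text
time: 10.0
tool_pos: [0.3597, 0.134, 0.0343]
tool_rot: [-0.027, 0.972, -0.138, -0.189]
contact_force: [-0.4, 1.0, 2.6]
gripper_width: 0.186
grasp_force: 59.2
```

```bash
python3 - <<'E'
from h import *
s,p,R=pose();print(p*1000,R.as_euler('ZYX',degrees=True),s["contact_force"],s["ft_torque"])
E
```

```text
[359.6963465  134.04967405  34.29100515] [ -16.13411044   22.02621679 -179.98908572] [-0.41588703  0.97853815  2.58368587] [ 0.06332614 -0.04024479  0.03406167]
```

The desk is found: first contact was at a TCP height of about 35.2 mm. I'll back off 1.3 mm and slide the blade in.

Call:
send_rows(steps=[{"translation": [-0.05,0,-0.12],"delta_rot": [0,0,0],"jaw": 0.5},{"translation": [0.32,0,-0.27],"delta_rot": [0,0,0],"jaw": 0.5},{"translation": [0.69,0,-0.42],"delta_rot": [0,0,0],"jaw": 0.5},{"translation": [1.06,0,-0.57],"delta_rot": [0,0,0],"jaw": 0.5},{"translation": [1.43,0,-0.72],"delta_rot": [0,0,0],"jaw": 0.5},{"translation": [1.8,0,-0.87],"delta_rot": [0,0,0],"jaw": 0.5},{"translation": [2.0,0,-0.95],"delta_rot": [0,0,0],"jaw": 0.5},{"translation": [2.18,0,-1.02],"delta_rot": [0,0,0],"jaw": 0.5}])

```text
time: 10.8
tool_pos: [0.383, 0.1273, 0.0355]
tool_rot: [-0.027, 0.972, -0.138, -0.189]
contact_force: [-0.2, 0.1, -1.0]
gripper_width: 0.195
grasp_force: 59.0
```

```bash
python3 - <<'E'
from h import *
from plant import *
s,p,R=pose();u=np.array([.9613,-.2756]);print(p*1000,"s",p[:2]@u*1000+108,R.as_euler('ZYX',degrees=True),s["contact_force"],s["ft_torque"])
f=grab_frame("scene");cv2.imwrite("pics/s6.png",cv2.resize(f["pixels"][150:240,260:400],(800,514),interpolation=cv2.INTER_CUBIC));np.savez("pics/s6.npz",**f)
h=cv2.cvtColor(f["pixels"],cv2.COLOR_BGR2HSV).astype(int)
r=rect(f,(h[...,1]<50)&(h[...,2]>90),.009,(321,190));print(np.round(r[0][0],1),r[0][1:],np.round(r[1]).tolist())
E
```

```text
[383.01025319 127.27906749  35.52952573] s 441.10964539451777 [ -16.13861574   22.02964263 -179.98905863] [-0.2355389   0.06849948 -0.96814809] [-0.0119052  -0.22117102 -0.04021284]
[485.3 100.7] ((90.43426513671875, 165.0921630859375), 73.72300720214844) [[393.0, 80.0], [552.0, 34.0], [577.0, 121.0], [419.0, 167.0]]
```

View pics/s6.png

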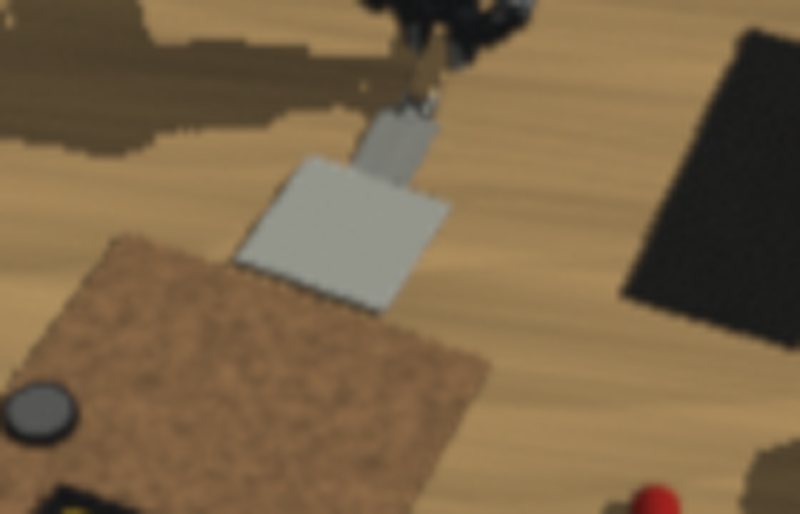

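The scene view shows the blade under the middle of the near edge at about (380,178), and the diffuser hasn't moved. Next I'll push gently until it's braced against the board.

Call:
send_rows(steps=[{"translation": [0.07,0,-0.03],"delta_rot": [0,0,0],"jaw": 0.5},{"translation": [0.14,0,-0.055],"delta_rot": [0,0,0],"jaw": 0.5},{"translation": [0.21,0,-0.085],"delta_rot": [0,0,0],"jaw": 0.5},{"translation": [0.28,0,-0.11],"delta_rot": [0,0,0],"jaw": 0.5},{"translation": [0.35,0,-0.14],"delta_rot": [0,0,0],"jaw": 0.5},{"translation": [0.42,0,-0.17],"delta_rot": [0,0,0],"jaw": 0.5},{"translation": [0.46,0,-0.185],"delta_rot": [0,0,0],"jaw": 0.5},{"translation": [0.46,0,-0.185],"delta_rot": [0,0,0],"jaw": 0.5}])

```text
time: 11.65
tool_pos: [0.3877, 0.126, 0.0356]
tool_rot: [-0.027, 0.972, -0.138, -0.189]
contact_force: [0.1, -0.8, -0.4]
gripper_width: 0.193
grasp_force: 59.0
```

```bash
cat > chk.py <<'E'
from h import *
from plant import *
s,p,R=pose();u=np.array([.9613,-.2756]);print(p*1000,"s",p[:2]@u*1000+108,R.as_euler('ZYX',degrees=True),s["contact_force"],s["ft_torque"])
f=grab_frame("scene");h=cv2.cvtColor(f["pixels"],cv2.COLOR_BGR2HSV).astype(int)
r=rect(f,(h[...,1]<50)&(h[...,2]>90),.009,(321,190));c=r[1][np.argsort(r[1]@u)[2:]];print("far edge s",c@u,"w",c@[.2756,.9613])
E
python3 chk.py
```

```text
[387.65691675 125.96699063  35.55811354] s 445.93809144920095 [ -16.13669094   22.01666062 -179.9841834 ] [ 0.06216466 -0.84877675 -0.3908006 ] [-0.0666073  -0.15947155 -0.00788427]
far edge s [524.84411564 525.04140833] w [185.24501298 276.08786524]
```

```bash
cat > arc.py <<'E'
import numpy as np
def T(th):
    t=np.radians(th);return np.array([525.3-4*np.sin(t)-83*np.cos(t)-(9*np.tan(t-np.pi/2) if th>90 else 0), 83*np.sin(t)+2.4*max(0,1-th/24)])
def rows(ref,ths):
    for th in ths:
        ds,dz=T(th)-ref;print(th,np.round([.0927*ds-.0375*dz,0,-.0375*ds-.0927*dz],2).tolist())
if __name__=="__main__":
    rows(np.array([445.9,2.4]),[0,3,6,9,12,15,18,21]);ref=21
    for k in range(24,90,24): print();rows(T(ref),range(k,k+24,3));ref=k+21
    print();rows(T(ref),[95,97,99,101,103,105,105,105])
E
python3 arc.py
```

```text
0 [-0.33, 0.0, 0.14]
3 [-0.49, 0.0, -0.24]
6 [-0.63, 0.0, -0.62]
9 [-0.75, 0.0, -1.0]
12 [-0.84, 0.0, -1.39]
15 [-0.92, 0.0, -1.78]
18 [-0.97, 0.0, -2.18]
21 [-0.99, 0.0, -2.58]

24 [-0.0, 0.0, -0.4]
27 [0.01, 0.0, -0.83]
30 [0.04, 0.0, -1.25]
33 [0.09, 0.0, -1.67]
36 [0.17, 0.0, -2.09]
39 [0.27, 0.0, -2.5]
42 [0.39, 0.0, -2.91]
45 [0.54, 0.0, -3.31]

48 [0.17, 0.0, -0.39]
51 [0.35, 0.0, -0.77]
54 [0.56, 0.0, -1.14]
57 [0.79, 0.0, -1.5]
60 [1.04, 0.0, -1.84]
63 [1.31, 0.0, -2.18]
66 [1.59, 0.0, -2.49]
69 [1.89, 0.0, -2.79]

72 [0.32, 0.0, -0.29]
75 [0.65, 0.0, -0.55]
78 [1.0, 0.0, -0.8]
81 [1.37, 0.0, -1.04]
84 [1.74, 0.0, -1.25]
87 [2.13, 0.0, -1.44]
90 [2.53, 0.0, -1.62]
93 [2.89, 0.0, -1.75]

95 [0.25, 0.0, -0.08]
97 [0.5, 0.0, -0.15]
99 [0.75, 0.0, -0.21]
101 [1.01, 0.0, -0.25]
103 [1.26, 0.0, -0.29]
105 [1.52, 0.0, -0.32]
105 [1.52, 0.0, -0.32]
105 [1.52, 0.0, -0.32]
```

Call:
send_rows(steps=[{"translation": [-0.33,0,0.13],"delta_rot": [0,0,0],"jaw": 0.5},{"translation": [-0.49,0,-0.24],"delta_rot": [0,0,0],"jaw": 0.5},{"translation": [-0.63,0,-0.62],"delta_rot": [0,0,0],"jaw": 0.5},{"translation": [-0.75,0,-1.0],"delta_rot": [0,0,0],"jaw": 0.5},{"translation": [-0.84,0,-1.39],"delta_rot": [0,0,0],"jaw": 0.5},{"translation": [-0.92,0,-1.78],"delta_rot": [0,0,0],"jaw": 0.5},{"translation": [-0.97,0,-2.18],"delta_rot": [0,0,0],"jaw": 0.5},{"translation": [-0.99,0,-2.58],"delta_rot": [0,0,0],"jaw": 0.5}])

```text
time: 12.5
tool_pos: [0.3882, 0.1258, 0.0636]
tool_rot: [-0.027, 0.972, -0.138, -0.189]
contact_force: [0.3, -0.4, -1.5]
gripper_width: 0.191
grasp_force: 59.0
```

```bash
cat > look.py <<'E'
import sys
from h import *
from plant import *
s,p,R=pose();u=np.array([.9613,-.2756]);print(s["time"],p*1000,"tip s",p[:2]@u*1000+108,"z",p[2]*1000-32.8,R.as_euler('ZYX',degrees=True),s["contact_force"],s["ft_torque"])
a,b=grab_frame("scene"),grab_frame("side")
A=cv2.resize(a["pixels"][130:235,270:380],(418,400),interpolation=cv2.INTER_CUBIC);B=cv2.resize(b["pixels"][150:255,280:390],(380,400)[:1]+(400,),interpolation=cv2.INTER_CUBIC)
cv2.imwrite(f"pics/{sys.argv[1]}.png",np.hstack([A,B]))
E
python3 look.py lift1
```

```text
12.5 [388.20749775 125.80400011  63.5752854 ] tip s 446.5122851558069 z 30.775285403601536 [ -16.13507872   22.01435981 -179.98264437] [ 0.34175548 -0.43989633 -1.50331543] [-0.07605056 -0.18065235  0.03021895]
```

View pics/lift1.png

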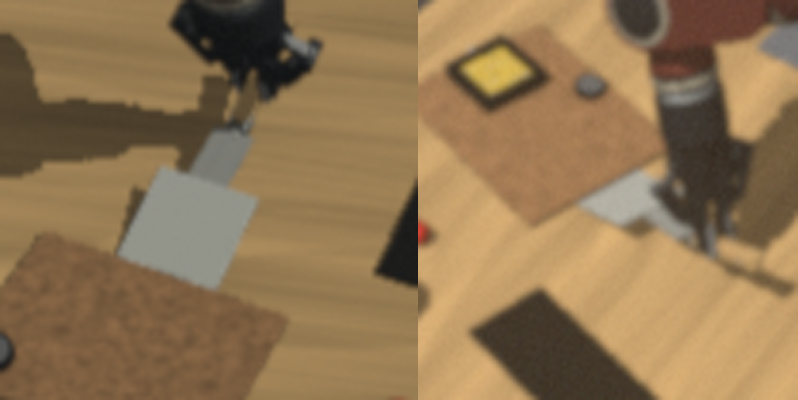

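The diffuser is tilting. In the left panel its near edge is raised at (160–258, 168–200), and its far edge sits on the board's edge at (118–217, 255–290). I'll continue along the arc.

Call:
send_rows(steps=[{"translation": [0,0,-0.4],"delta_rot": [0,0,0],"jaw": 0.5},{"translation": [0.01,0,-0.83],"delta_rot": [0,0,0],"jaw": 0.5},{"translation": [0.04,0,-1.25],"delta_rot": [0,0,0],"jaw": 0.5},{"translation": [0.09,0,-1.67],"delta_rot": [0,0,0],"jaw": 0.5},{"translation": [0.17,0,-2.09],"delta_rot": [0,0,0],"jaw": 0.5},{"translation": [0.27,0,-2.5],"delta_rot": [0,0,0],"jaw": 0.5},{"translation": [0.39,0,-2.91],"delta_rot": [0,0,0],"jaw": 0.5},{"translation": [0.54,0,-3.31],"delta_rot": [0,0,0],"jaw": 0.5}])

```text
time: 13.4
tool_pos: [0.405, 0.1209, 0.0922]
tool_rot: [-0.027, 0.972, -0.138, -0.189]
contact_force: [0.2, 0.1, -0.4]
gripper_width: 0.192
grasp_force: 59.0
```

```bash
python3 look.py lift2; python3 -c "
from arc import T;print(T(45))"
```

```text
13.4 [405.00068148 120.92165432  92.16387587] tip s 464.00114717568385 z 59.36387587443076 [ -16.13569785   22.02482799 -179.98720741] [ 0.21364754  0.1235564  -0.4342946 ] [-0.02173084 -0.17655749  0.00088449]
[463.78171004  58.68986284]
```

View pics/lift2.png

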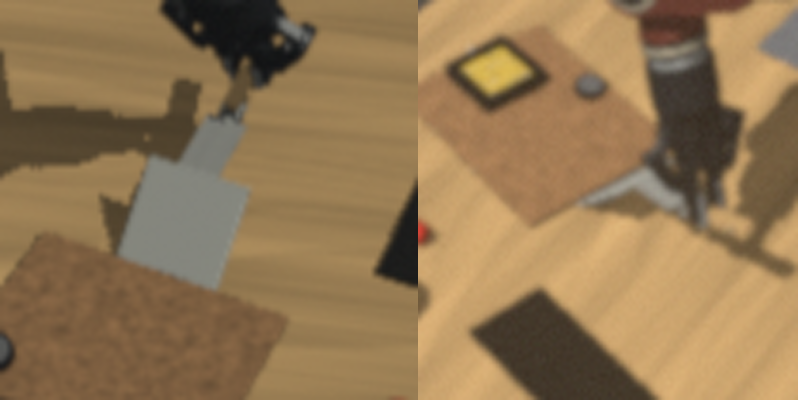

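The diffuser is now at about 45°. The left panel shows its far edge still on the board's edge at (118–217, 258–290), with the blade behind it.

Call:
send_rows(steps=[{"translation": [0.17,0,-0.39],"delta_rot": [0,0,0],"jaw": 0.5},{"translation": [0.35,0,-0.77],"delta_rot": [0,0,0],"jaw": 0.5},{"translation": [0.56,0,-1.14],"delta_rot": [0,0,0],"jaw": 0.5},{"translation": [0.79,0,-1.5],"delta_rot": [0,0,0],"jaw": 0.5},{"translation": [1.04,0,-1.84],"delta_rot": [0,0,0],"jaw": 0.5},{"translation": [1.31,0,-2.18],"delta_rot": [0,0,0],"jaw": 0.5},{"translation": [1.59,0,-2.49],"delta_rot": [0,0,0],"jaw": 0.5},{"translation": [1.89,0,-2.79],"delta_rot": [0,0,0],"jaw": 0.5}])

```text
time: 14.3
tool_pos: [0.432, 0.1131, 0.1108]
tool_rot: [-0.027, 0.972, -0.138, -0.189]
contact_force: [0.3, -0.1, -1.1]
gripper_width: 0.193
grasp_force: 59.0
```

```bash
python3 - <<'E'
from h import *
from plant import *
from arc import T
s,p,R=pose();u=np.array([.9613,-.2756]);print(s["time"],"tip s",p[:2]@u*1000+108,"z",p[2]*1000-32.8,T(69),s["contact_force"],s["ft_torque"])
f=grab_frame("scene")
# depth points on the plate's outer face (facing camera): project expected tip & sample
V=np.array([.2756,.9613])
for th in [69]:
    t=np.radians(th)
    for r in (15,45,75,87):
        q=(523-r*np.cos(t))*u+229*V;P=np.r_[q,r*np.sin(t)]/1000;px=proj(f,[P])[0].round()
        m=p3(f,[px])[0]*1000;print(r,px,"meas s,z",m[:2]@u,m[2],f["pixels"][int(px[1]),int(px[0])])
E
```

```text
14.3 tip s 492.09914282851344 z 77.97704963075557 [491.82113848  77.4871754 ] [ 0.33210649 -0.05082239 -1.12358281] [-0.00826249 -0.16379073  0.04587829]
15 [314. 198.] meas s,z 521.0623917480785 17.450133312791728 [100 108 106]
45 [315. 189.] meas s,z 508.6483898857294 44.58452280538264 [100 108 106]
75 [317. 180.] meas s,z 496.64469977663686 72.83205846173946 [100 108 106]
87 [317. 177.] meas s,z 492.2432201621719 80.69053604194639 [104 111 109]
```

Call:
send_rows(steps=[{"translation": [0.32,0,-0.29],"delta_rot": [0,0,0],"jaw": 0.5},{"translation": [0.65,0,-0.55],"delta_rot": [0,0,0],"jaw": 0.5},{"translation": [1.0,0,-0.8],"delta_rot": [0,0,0],"jaw": 0.5},{"translation": [1.37,0,-1.04],"delta_rot": [0,0,0],"jaw": 0.5},{"translation": [1.74,0,-1.25],"delta_rot": [0,0,0],"jaw": 0.5},{"translation": [2.1,0,-1.42],"delta_rot": [0,0,0],"jaw": 0.5},{"translation": [2.3,0,-1.5],"delta_rot": [0,0,0],"jaw": 0.5},{"translation": [2.4,0,-1.55],"delta_rot": [0,0,0],"jaw": 0.5}])

```text
time: 15.15
tool_pos: [0.4588, 0.1053, 0.1159]
tool_rot: [-0.027, 0.972, -0.138, -0.189]
contact_force: [-1.0, 0.1, -1.8]
gripper_width: 0.191
grasp_force: 59.0
```

```bash
cat > plate.py <<'E'
import sys
from h import *
from plant import *
s,p,R=pose();u=np.array([.9613,-.2756]);V=np.array([.2756,.9613])
print(s["time"],"tip s",p[:2]@u*1000+108,"z",p[2]*1000-32.8,s["contact_force"],s["ft_torque"])
f=grab_frame("scene");t=np.radians(float(sys.argv[1]))
for r in (15,45,75,87):
    q=(525-r*np.cos(t))*u+229*V;px=proj(f,[np.r_[q,r*np.sin(t)]/1000])[0].round();m=p3(f,[px])[0]*1000;print(r,px,"meas s,z",m[:2]@u,m[2],f["pixels"][int(px[1]),int(px[0])])
E
python3 plate.py 88
```

```text
15.15 tip s 520.020250394376 z 83.14460172772496 [-0.99568525  0.14473504 -1.75849284] [-0.06980177 -0.15736083  0.03294208]
15 [313. 199.] meas s,z 526.2386700355087 17.535320505550835 [74 79 78]
45 [313. 192.] meas s,z 524.5031662448368 46.69000023158579 [74 79 78]
75 [313. 185.] meas s,z 523.0833648434774 75.21414183833186 [74 79 77]
87 [313. 182.] meas s,z 522.8825660632897 87.59396463840528 [81 86 85]
```

Call:
send_rows(steps=[{"translation": [0.28,0,-0.11],"delta_rot": [0,0,0],"jaw": 0.5},{"translation": [0.56,0,-0.22],"delta_rot": [0,0,0],"jaw": 0.5},{"translation": [0.83,0,-0.33],"delta_rot": [0,0,0],"jaw": 0.5},{"translation": [1.11,0,-0.43],"delta_rot": [0,0,0],"jaw": 0.5},{"translation": [1.39,0,-0.54],"delta_rot": [0,0,0],"jaw": 0.5},{"translation": [1.67,0,-0.65],"delta_rot": [0,0,0],"jaw": 0.5},{"translation": [1.85,0,-0.73],"delta_rot": [0,0,0],"jaw": 0.5},{"translation": [1.85,0,-0.73],"delta_rot": [0,0,0],"jaw": 0.5}])

```text
time: 16.0
tool_pos: [0.478, 0.0998, 0.1158]
tool_rot: [-0.027, 0.972, -0.138, -0.189]
contact_force: [0.4, 0.5, 0.5]
gripper_width: 0.189
grasp_force: 59.0
```

```bash
python3 plate.py 105; python3 - <<'E'
from h import *
from plant import *
f=grab_frame("scene");cv2.imwrite("pics/over.png",cv2.resize(f["pixels"][130:270,230:380],(600,560)));h=cv2.cvtColor(f["pixels"],cv2.COLOR_BGR2HSV).astype(int);m=(h[...,1]<50)&(h[...,2]>60);m[:170]=0;m[262:]=0;m[:,:270]=0;m[:,:][:,350:]=0
c=np.array([705,38]);X=np.array([.9608,-.2773]);Y=np.array([.2773,.9608])
r=rect(f,m,.013);P=np.array(r[0][0]);print(r[0],r[2],"board",(P-c)@X,(P-c)@Y)
E
```

```text
16.0 tip s 539.967362784589 z 83.0413754873182 [0.36341304 0.4570212  0.52625407] [-0.04354738 -0.16277527 -0.02923097]
15 [312. 200.] meas s,z 524.0951384895453 8.792076676309733 [120 129 128]
45 [311. 195.] meas s,z 500.1481758315974 1.5348587125589628 [ 86 130 159]
75 [310. 190.] meas s,z 481.1943775748414 0.8424134968585655 [ 90 137 167]
87 [309. 188.] meas s,z 473.4463055725194 -0.43237727022747885 [ 82 124 152]
((600.1497802734375, 68.04981994628906), (91.40022277832031, 89.51124572753906), 74.84632873535156) 660 board -109.07290618438721 -0.2030989257812479
```

```bash
python3 - <<'E'
from h import *
go([.4242,.3297,.11],-10.3,0)
E
```

```text
cm [-10.47 -20.59   4.87] rot [-0.02   0.384 -0.101]
```

Call:
send_rows(steps=[{"translation": [-2.0,-3.5,0.8],"delta_rot": [-0.003,0.064,-0.017],"jaw": 0.5},{"translation": [-4.0,-7.0,1.6],"delta_rot": [-0.007,0.128,-0.034],"jaw": 0.5},{"translation": [-5.8,-10.5,2.5],"delta_rot": [-0.01,0.192,-0.05],"jaw": 0.5},{"translation": [-7.5,-14.0,3.4],"delta_rot": [-0.013,0.256,-0.067],"jaw": 0.5},{"translation": [-9.0,-17.5,4.2],"delta_rot": [-0.017,0.32,-0.084],"jaw": 0.5},{"translation": [-10.5,-20.6,4.9],"delta_rot": [-0.02,0.384,-0.101],"jaw": 0.5},{"translation": [-10.5,-20.6,4.9],"delta_rot": [-0.02,0.384,-0.101],"jaw": 0.5},{"translation": [-10.5,-20.6,4.9],"delta_rot": [-0.02,0.384,-0.101],"jaw": 0.5}])

```text
time: 16.9
tool_pos: [0.423, 0.3304, 0.1097]
tool_rot: [0.0, 0.996, -0.088, -0.0]
contact_force: [1.0, -0.5, -0.8]
gripper_width: 0.192
grasp_force: 59.0
```

```bash
python3 - <<'E'
from h import *
from plant import *
s,p,R=pose();print(p,R.as_euler('ZYX',degrees=True),s["contact_force"],s["joint_vel"].round(3));go([.4242,.3297,.024],-10.3,0)
f=grab_frame("wrist")
px=[(u,v) for v in range(190,240,4) for u in range(302,332,4)]
L=R.inv().apply(p3(f,px)-p)*1000;k=np.polyfit(L[:,0],-L[:,2],1);print("handle slope",np.degrees(np.arctan(k[0])),"up",np.median(-L[:,2]),L[:,1].mean())
for v in range(22,150,24):
    L=R.inv().apply(p3(f,[(u,v) for u in (300,318,330)])-p)*1000;print(v,np.round(L[:,[0,2]],1).tolist())
f=grab_frame("scene");h=cv2.cvtColor(f["pixels"],cv2.COLOR_BGR2HSV).astype(int);m=(h[...,1]<50)&(h[...,2]>60);m[:170]=0;m[262:]=0;m[:,:270]=0;m[:,350:]=0
c=np.array([705,38]);X=np.array([.9608,-.2773]);Y=np.array([.2773,.9608])
r=rect(f,m,.013);P=np.array(r[0][0]);print(r[0],r[2],"board",(P-c)@X,(P-c)@Y)
cv2.imwrite("pics/over2.png",cv2.resize(f["pixels"][150:270,230:430],(800,480),interpolation=cv2.INTER_CUBIC))
E
```

```text
[0.42299176 0.3304108  0.10974803] [-1.01435664e+01  3.81426057e-02  1.79955374e+02] [ 0.96310236 -0.52400397 -0.83119872] [-0.045  0.003 -0.    -0.003 -0.001 -0.001]
cm [0.14 0.04 8.57] rot [0.001 0.001 0.003]
handle slope -1.823746285191278 up 0.5154971754431265 0.3089864436422646
22 [[91.8, -5.6], [91.8, -5.8], [92.2, -3.9]]
46 [[85.2, -2.7], [85.1, -3.6], [85.2, -2.5]]
70 [[77.8, -1.9], [77.8, -1.6], [77.9, -1.3]]
94 [[70.1, 0.2], [70.1, 0.2], [70.1, 0.4]]
118 [[61.8, 2.1], [61.8, 1.6], [61.8, 3.0]]
142 [[53.2, 2.8], [52.9, 4.6], [53.0, 4.3]]
((599.8184204101562, 68.11901092529297), (90.72753143310547, 89.7713394165039), 74.1553955078125) 661 board -109.4104633995056 -0.2285063232421881
```

View pics/over2.png

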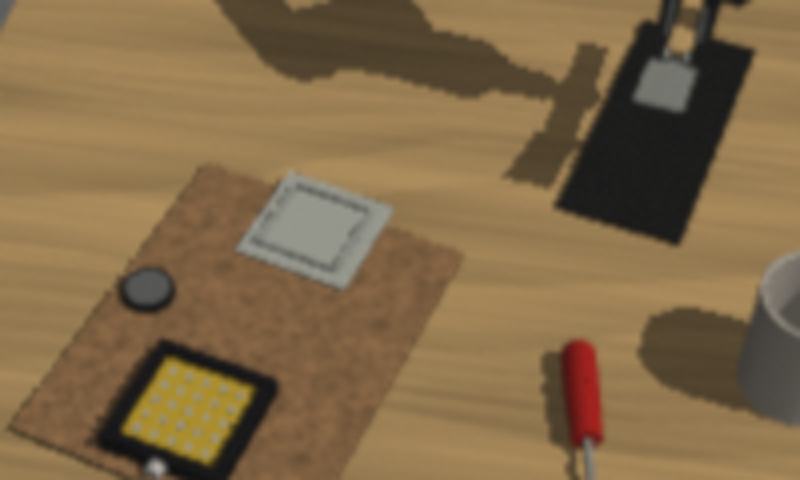

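The diffuser lies rim up, flat on the board at (237–395, 170–290). The light, lens cap and screwdriver are undisturbed. Now I'll lower the lifter onto its mat.

Call:
send_rows(steps=[{"translation": [0.14,0,2.5],"delta_rot": [0,0,0.003],"jaw": 0.5},{"translation": [0.14,0,4.5],"delta_rot": [0,0,0.003],"jaw": 0.5},{"translation": [0.14,0,6.0],"delta_rot": [0,0,0.003],"jaw": 0.5},{"translation": [0.14,0,7.2],"delta_rot": [0,0,0.003],"jaw": 0.5},{"translation": [0.14,0,8.0],"delta_rot": [0,0,0.003],"jaw": 0.5},{"translation": [0.14,0,8.5],"delta_rot": [0,0,0.003],"jaw": 0.5},{"translation": [0.14,0,8.6],"delta_rot": [0,0,0.003],"jaw": 0.5},{"translation": [0.14,0,8.6],"delta_rot": [0,0,0.003],"jaw": 0.5}])

```text
time: 17.8
tool_pos: [0.4255, 0.3299, 0.0242]
tool_rot: [-0.0, 0.996, -0.091, 0.0]
contact_force: [0.0, -0.1, -1.5]
gripper_width: 0.19
grasp_force: 59.1
```

```bash
python3 - <<'E'
from h import *
s,p,R=pose();print(p,R.as_euler('ZYX',degrees=True),s["contact_force"],s["ft_torque"])
E
```

```text
[0.42553746 0.3299009  0.02424802] [-1.04434531e+01 -3.17877780e-02 -1.79978013e+02] [ 0.02851163 -0.09807529 -1.4541083 ] [0.03742374 0.00981439 0.0806654 ]
```

Next I'll go down 2 mm to contact, then open the jaws slowly.

Call:
send_rows(steps=[{"translation": [0,0,0.06],"delta_rot": [0,0,0],"jaw": 0.5},{"translation": [0,0,0.12],"delta_rot": [0,0,0],"jaw": 0.5},{"translation": [0,0,0.17],"delta_rot": [0,0,0],"jaw": 0.5},{"translation": [0,0,0.2],"delta_rot": [0,0,0],"jaw": 0.5},{"translation": [0,0,0.2],"delta_rot": [0,0,0],"jaw": 0.5},{"translation": [0,0,0.2],"delta_rot": [0,0,0],"jaw": 0.5},{"translation": [0,0,0.2],"delta_rot": [0,0,0],"jaw": 0.5},{"translation": [0,0,0.2],"delta_rot": [0,0,0],"jaw": 0.5}])

```text
time: 18.6
tool_pos: [0.4253, 0.3298, 0.0222]
tool_rot: [-0.0, 0.996, -0.091, 0.0]
contact_force: [-1.9, 0.3, 4.7]
gripper_width: 0.19
grasp_force: 59.6
```

Call:
send_rows(steps=[{"translation": [0,0,0],"delta_rot": [0,0,0],"jaw": 2.0},{"translation": [0,0,0],"delta_rot": [0,0,0],"jaw": 2.5},{"translation": [0,0,0],"delta_rot": [0,0,0],"jaw": 3.2},{"translation": [0,0,0],"delta_rot": [0,0,0],"jaw": 4.0},{"translation": [0,0,0],"delta_rot": [0,0,0],"jaw": 5.0},{"translation": [0,0,0],"delta_rot": [0,0,0],"jaw": 6.0},{"translation": [0,0,0],"delta_rot": [0,0,0],"jaw": 6.0},{"translation": [0,0,0],"delta_rot": [0,0,0],"jaw": 6.0}])

```text
time: 19.4
tool_pos: [0.4252, 0.3297, 0.0218]
tool_rot: [0.0, 0.996, -0.091, -0.0]
contact_force: [-0.3, -0.7, 0.5]
gripper_width: 0.702
grasp_force: 0.0
```

Call:
send_rows(steps=[{"translation": [0,0,-1],"delta_rot": [0,0,0],"jaw": 6.0},{"translation": [0,0,-3],"delta_rot": [0,0,0],"jaw": 6.0},{"translation": [0,0,-6],"delta_rot": [0,0,0],"jaw": 6.0},{"translation": [0,0,-10],"delta_rot": [0,0,0],"jaw": 6.0},{"translation": [0,0,-14],"delta_rot": [0,0,0],"jaw": 6.0},{"translation": [0,0,-15],"delta_rot": [0,0,0],"jaw": 6.0},{"translation": [0,0,-15],"delta_rot": [0,0,0],"jaw": 6.0},{"translation": [0,0,-15],"delta_rot": [0,0,0],"jaw": 6.0}])

```text
time: 20.2
tool_pos: [0.4246, 0.3293, 0.1709]
tool_rot: [0.0, 0.996, -0.091, -0.001]
contact_force: [0.0, -0.3, -1.1]
gripper_width: 0.7
grasp_force: 0.0
```

```bash
python3 - <<'E'
from h import *
from plant import *
s,p,R=pose();print(p,s["contact_force"],s["gripper_width"],s["grasp_force"])
f=grab_frame("wrist");h=cv2.cvtColor(f["pixels"],cv2.COLOR_BGR2HSV).astype(int)
for X in (365,390,413,440,455,470+20,510,525): 
    a=np.radians(-10.3);d=(X-413.6)/np.cos(a);P=[X/1000,(331+d*np.sin(a))/1000,.022];px=proj(f,[P])[0].round()
    if 0<=px[0]<640 and 0<=px[1]<400: print(X,px,h[int(px[1]),int(px[0])],np.round(p3(f,[px])[0]*1000,1))
E
```

```text
[0.42460931 0.32933278 0.17087211] [ 0.03015146 -0.25610112 -1.05292726] 0.7002436480804365 0.0
365 [315. 257.] [ 18  96 189] [365.3 340.2  23. ]
390 [315. 229.] [ 18  95 190] [389.9 335.7  22.7]
413 [315. 202.] [ 18  95 190] [413.1 331.4  23.5]
440 [315. 168.] [ 18  94 189] [440.3 326.4  22.6]
455 [315. 149.] [ 18  96 188] [455.1 323.7  22.9]
490 [315. 102.] [ 20  11 141] [489.8 317.3  21.5]
510 [315.  73.] [ 24   9 140] [509.8 313.6  26. ]
525 [315.  51.] [ 20  11 140] [524.1 311.   28.5]
```

The lifter lies level on its mat, with its top at 22–23 mm along the whole handle, and the gripper is clear. I'm handing in.

```bash
python3 -c "
from plant import *
print(job_done())"
```

```text
the job is handed in; nothing more can be done
None
```

I handed the job in at about 20 s: the diffuser lies rim up and flat on the cork board, about 31 mm in from its front edge, the lifter lies level on its mat, and no bystander appeared to have moved in the last picture; the verdict wasn't shown to me.

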